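# Set the length stop on the crosscut fence and hold its cam lever shut

## Robot

A 6-joint arm with a two-finger parallel gripper is mounted at the origin on a cart in front of the work surface, level with it; the furniture and walls round the work are solid. World frame = base frame: x ahead of the robot, y to its left, z up, the work surface at z = 0. Lengths are in mm, angles in rad, forces in N, time in s.
With the tool pointing down it reaches from about 350 to 975 mm from the base axis. Payload 7.1 kg.
Tool frame: the origin (TCP) lies midway between the tips of the shut fingers; the grasp point (between the pads) lies pinch_z behind it (pinch_z is the distance from the TCP to the grasp point, in mm); z points along the fingers, y is the line along which they close (so a half turn about z gives the same grasp; the last joint's range is limited). The gripper opens to 88 mm and grips with 3 to 60 N. Pads are 20 mm wide; open, the fingers measure 115 mm over their backs; the gripper's body (75 mm by 178 mm) begins 61 mm behind the grasp point.
Start: joints at [1.168, 0.423, 1.63, -0, 1.089, -0.019], TCP at [233.997, 579.526, 222.675] pointing down, gripper open.
Joint ranges: [-3, 3], [-0.9, 2.11], [0.09, 2.58], [-1.31, 4.45], [0.11, 2.69], [-2.54, 2.54]. Speed limits (rad/s): [2.39, 2.39, 3.01, 3.14, 3.14, 3.14].

## Interface

Orientations are given as a rotation vector (axis times angle).
In Python, from workcell import get_obs, get_image, close_job, pinch_z gives the robot as it stands.
- The arm moves only by the tool jog_arm, never from a script. Its argument "commands" is a list of rows, each a list of 3 entries, a list of its own where there are three numbers: the gripper command: -1 is shut, 1 is fully open, values between are in proportion, then the shift along the tool's x, y, z as a fraction of full scale, then the turn, a rotation vector about the tool's x, y, z as a fraction of full scale. In form: [[gripper, [tx, ty, tz], [rx, ry, rz]], ...]. A call has 1 to 10 rows; each row shifts and turns the commanded pose from where the row before left it, along the tool's axes as they then stand; what a row does not reach is not made up. Full scale, the value 1, is 0.1 m for a shift and 45 degrees for a turn. A row lasts 1/10 s, in which the tool goes at most 50 mm and 8.59 degrees, less where a joint would pass 70% of its speed; a pose out of reach is approached as far as the arm can. A call with a number of a shift or a turn outside -1 to 1 is refused whole. A call with a gripper value outside its range is refused whole. The fingers move at their own pace and stop on an object; the grip force is fixed at half the most. Time passes only in rows, so rows that do not move let the fingers close. It gives the time, the measured TCP pose, the force, the opening and the grip force at its end, in the units of the state.
- get_obs(): the state, without advancing time (a new reading comes with each control period).
- get_image(name): name is "scene" or "top" or "wrist"; returns a dict with "image" (480x640x3 uint8, blue, green, red), "z_map" (480x640 float32, mm along the optical axis (not along the pixel's ray), 0 where there is no reading), "intrinsics" (3x3 intrinsics, pixels), "eye" and "orientation" of the camera in the world; the wrist camera has in their place "mount" (4x4, takes a point from camera to tool coordinates, whose origin is the TCP and whose axes are the flange's). Camera axes: x right, y down, z forward; pixel columns grow to the right and rows downward; lengths in mm; the calibration is good to about 2 mm. A picture is of the moment at which its call begins: read the wrist's pose just before it.
- close_job(): hands the job in; it is judged then, once.
The state is a dict: "t": time; "qpos": joint angles; "qvel": joint speeds; "joint_torque": joint torques, N m; "ee_pos": TCP position; "orientation": TCP orientation; "ft_force": force on the tool from outside, world axes, zero at the start; "moment": the same for the moment, N m; "width": finger opening in mm; "grasp_force": force on a finger pad.
Only numpy, scipy, OpenCV 4.12 (cv2) and the standard library are available. Lean on these libraries where they do the work, as an engineer would, in place of code of your own. Each camera call takes 0.05 s, during which the arm holds its last target. There are 200 camera calls.

## Task

Get the crosscut fence ready for the next cut: slide the transport bolt all the way back to its end stop so that it frees the length stop, then take the stop by its cam lever and run it along the rail, lever open, until its pointer stands on the pencil line on the tape. Keep it on the line while you swing the lever fully shut, and finish still gripping the shut lever's handle with the stop on the line: do not let go until its pinch screw has been tightened, which is not your job. Leave the other tools and wood where they are.

Things in the scene. Friction and masses are not known exactly. Their poses are not given: they have to be found in the camera images.
- fence: Crosscut fence, fixed on the bench, 500 mm long: plywood base (120 mm deep, 12 mm thick), wooden fence board (50 mm thick, top at height 55 mm), on it an aluminium rail 20 mm wide (top at 67 mm). Origin: on the bench under the middle of the board; x points across the fence away from the robot, y along the rail to the left, z up; turned by up to 0.25 rad.
- transport_bolt (a joint): Steel slide bolt on a wooden block behind the right part of the rail; it slides along the fence's +x. 0 = locked, its flat tongue bars the length stop's way to the left; 0.030 m = fully back at its end stop, stop free. About 2 N of friction, stays where it is left.
- bolt_knob (a point): Centre of the transport bolt's upright dark steel knob, 19 mm in diameter, from 80 to 106 mm above the bench (this point at 93 mm); a 10 mm stem below it. It moves with the bolt.
- length_stop (a joint): Position of the length stop along the rail (m, the fence's +y, to the left). 0 = right end, where it is parked; up to 0.33. The stop is a dark steel saddle 58 x 50 mm, top 80 mm above the bench, with a stop leg hanging in front of the fence. It slides with about 2 N of friction while the lever is open; shut, the cam grips the rail lightly.
- stop_pointer (a point): Tip region of the stop's thin steel pointer (2 mm wide) that reaches back over the top of the fence board, at the stop's left edge, 56 mm above the bench. This point must come to the pencil line along the fence's y.
- cam_lever (a joint): Angle of the cam lever about its upright pivot on the stop. 0 = open, pointing across the fence to the robot (fence -x); it grows as the lever swings to the right (anticlockwise from above); 1.40 rad = fully shut, at its stop, along the rail, pointing right (fence -y). Stiffer from 0.4 rad on as the eccentric bites (up to about 6 N at the handle), dragging the stop to the right; stays where left.
- lever_pivot (a point): Point on the lever's pivot axis, 100 mm above the bench, level with the middle of the handle. It moves with the stop; along the fence's y it lies 33 mm to the right of the pointer.
- lever_handle: The black bar handle of the cam lever: 50 mm long (its x axis, which points from the handle to the pivot), 15 mm thick (its y axis), 24 mm high. Origin: its centre, 62 mm from the pivot axis and 100 mm above the bench. Free on both sides and underneath (20 mm to the saddle's height); can be gripped from above across its 15 mm.
- pencil_line (a point): Middle of the dark pencil line, 15 mm long, drawn across a pale piece of masking tape 34 mm wide, stuck on the top of the wooden fence board behind the rail, 56 mm above the bench. The line runs along the fence's x.
- pencil: Bystander: yellow pencil, 175 mm long and 7 mm thick, lying on the plywood base behind the left part of the fence board.
- try_square: Bystander: try square lying on the bench in front, to the left.
- oak_block_b: Bystander: oak blank, about 190 x 109 x 45 mm, lying on the bench in front of the fence.
- folding_rule: Bystander: folded yellow rule, lying on the bench behind the fence.
- chisel_wide: Bystander: wide chisel with a dark handle, lying on the bench in front, to the right.

How it is judged (in metres and radians):
On the way, in this order (a step that is already met when the one before it is completed fails the run):
1. the transport bolt is fully back at its end stop (within 2 mm) (value of joint transport_bolt above 0.028 m), for 0.1 s.
2. the stop is held by its lever handle, lever still open (below 0.5 rad), with its pointer within 3 mm of the pencil line along the rail (y of stop_pointer in the frame of pencil_line between -0.003 and 0.003 m and value of joint cam_lever below 0.5 rad and contact force between the fingers and lever_handle above 1 N), for 0.2 s.
At the end, for the whole second after the job is handed in: The transport bolt is fully back (within 2 mm of its end stop), the stop's pointer is within 3 mm of the pencil line along the rail, the cam lever is shut (1.32 rad or more of 1.40), and the fingers still hold the lever's handle with more than 3 N (value of joint transport_bolt above 0.028 m and y of stop_pointer in the frame of pencil_line between -0.003 and 0.003 m and value of joint cam_lever above 1.32 rad and contact force between the fingers and lever_handle above 3 N); the arm keeps its last pose, push and grip.
It fails at once if the lever is swung past half way (0.7 rad) with the pointer more than 8 mm off the pencil line (value of joint cam_lever above 0.7 rad and (y of stop_pointer in the frame of pencil_line above 0.008 m or y of stop_pointer in the frame of pencil_line below -0.008 m)).
It fails at once if a bystander (pencil, square, blank, rule or chisel) is shifted by more than 20 mm (distance of any of pencil, try_square, oak_block_b, folding_rule, chisel_wide from where it was at the start of the episode above 0.02 m).
It also fails if it takes over 50 s, if anything falls off the work surface, if the arm or the gripper's body presses on something with over 40 N, if the wrist force passes 120 N, or if a joint passes its speed limit or range.

## Working session

There is one attempt and no reset: what is moved stays moved. The work goes in short steps, Python scripts to look and compute and a tool call to move; the robot and the scene stay as the last step left them, time stands still between calls to the robot, and variables do not carry over. Pictures are saved under pics/ and viewed, at most 10 in all, crops included, and the job is handed in when it is done.

Besides the shell and the picture viewer there is one more tool, called after "Emit:" as name(argument=value, ...) on one line, values as JSON. jog_arm: Moves the arm, as the interface text tells. Its arguments: {"type":"object","properties":{"commands":{"type":"array","items":{"type":"array"}}},"required":["commands"]}

```bash
mkdir -p pics
cat > h.py <<'E'
import numpy as np, cv2
from scipy.spatial.transform import Rotation as R
from workcell import get_obs, get_image, close_job, pinch_z
def cam(name):
    o=get_obs(); d=get_image(name); K=np.array(d["intrinsics"])
    if name=="wrist":
        T=np.eye(4);T[:3,:3]=R.from_rotvec(o["orientation"]).as_matrix();T[:3,3]=o["ee_pos"]
        M=T@np.array(d["mount"])
    else:
        M=np.eye(4);q=np.array(d["orientation"]);M[:3,:3]=q if q.shape==(3,3) else R.from_rotvec(q).as_matrix();M[:3,3]=d["eye"]
    return d["image"],d["z_map"],K,M
def cloud(z,K,M):
    v,u=np.mgrid[:480,:640]; p=np.stack([(u-K[0,2])/K[0,0]*z,(v-K[1,2])/K[1,1]*z,z],-1)
    return p@M[:3,:3].T+M[:3,3]
def ray(u,v,h,K,M):
    d=M[:3,:3]@np.array([(u-K[0,2])/K[0,0],(v-K[1,2])/K[1,1],1]);return M[:3,3]+d*(h-M[2,3])/d[2]
E
python3 - <<'E'
from h import *
import pickle
o=get_obs();print(o,pinch_z)
for n in("scene","top"):
    c=cam(n);pickle.dump(c,open(n+".pkl","wb"));cv2.imwrite(f"pics/{n}0.png",c[0]);print(n,c[2],c[3])
E
```

```text
{'t': 0.0, 'qpos': array([ 1.16800266e+00,  4.23840489e-01,  1.63069027e+00, -2.53684919e-05,
        1.08855183e+00, -1.90215837e-02]), 'qvel': array([ 0.00021147,  0.00096972, -0.00298189, -0.00095547, -0.00041448,
        0.00196596]), 'joint_torque': array([ 1.83376003e-03, -5.44626153e+01, -2.73664087e+01,  6.44447585e-02,
        2.27797253e-02, -3.44820296e-05]), 'ee_pos': array([233.79447684, 579.03734714, 221.90179179]), 'orientation': array([-5.99061591e-01, -3.08365086e+00,  2.29569388e-03]), 'ft_force': array([-0.49239122, -0.29722908, -0.20929707]), 'moment': array([-0.04077791, -0.0630697 ,  0.00074342]), 'grasp_force': 0.0, 'width': 87.89415080206496} 18.700000000000003
scene [[459.49592779   0.         321.61221449]
 [  0.         459.49592779 236.30020093]
 [  0.           0.           1.        ]] [[ 8.93318447e-01 -2.57468443e-01  3.68364158e-01  1.11805400e+02]
 [-4.49394992e-01 -5.02383991e-01  7.38684281e-01 -8.20052612e+02]
 [-5.12763593e-03 -8.25421302e-01 -5.64493916e-01  7.45621941e+02]
 [ 0.00000000e+00  0.00000000e+00  0.00000000e+00  1.00000000e+00]]
top [[506.33087315   0.         325.79994562]
 [  0.         506.33087315 241.22374077]
 [  0.           0.           1.        ]] [[ 5.55850910e-03 -9.98990889e-01  4.45680110e-02  4.50239939e+02]
 [-9.99969815e-01 -5.79486278e-03 -5.17577064e-03  2.78907466e+01]
 [ 5.42881322e-03 -4.45378961e-02 -9.98992945e-01  1.27944689e+03]
 [ 0.00000000e+00  0.00000000e+00  0.00000000e+00  1.00000000e+00]]
```

View pics/top0.png

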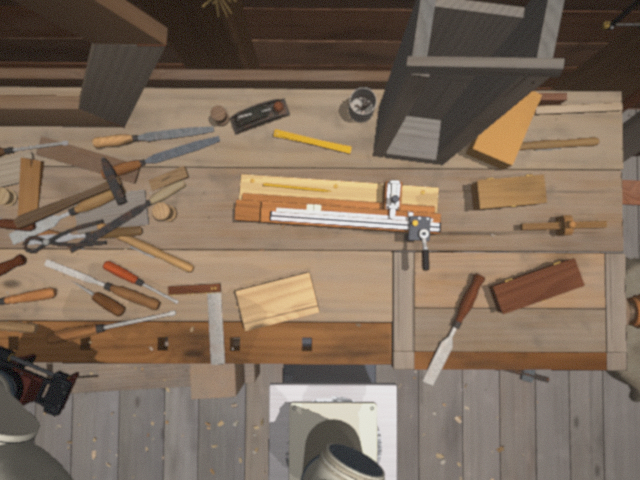

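The top view shows the fence from about (235,210) to (440,227), the lever handle at (426,258), the tape at (314,208) and the bolt near (393,190). I'll enlarge it.

Run:
```python
from h import *
import pickle
I,z,K,M=pickle.load(open("top.pkl","rb"))
a=cv2.resize(I[170:280,295:445],None,fx=5,fy=5,interpolation=cv2.INTER_CUBIC);cv2.imwrite("pics/topc.png",a)
P=cloud(z,K,M)
for u,v in[(424,233),(425,245),(426,258),(426,265),(393,186),(393,195),(393,203),(314,208),(235,205),(235,218),(440,220),(440,232),(400,150),(440,160),(415,60),(500,60)]:print(u,v,P[v,u].round(0))
```

```text
424 233 [ 523. -208.   99.]
425 245 [ 495. -210.   98.]
426 258 [ 465. -210.  110.]
426 265 [ 449. -210.  109.]
393 186 [ 638. -139.   73.]
393 195 [ 612. -135.  100.]
393 203 [ 595. -137.   85.]
314 208 [585.  51.  55.]
235 205 [592. 242.  55.]
235 218 [560. 241.  59.]
440 220 [ 563. -268.    2.]
440 232 [ 533. -269.   -3.]
400 150 [ 737. -164.   20.]
440 160 [ 704. -255.   59.]
415 60 [731. -97. 596.]
500 60 [ 719. -203.  626.]
```

View pics/topc.png

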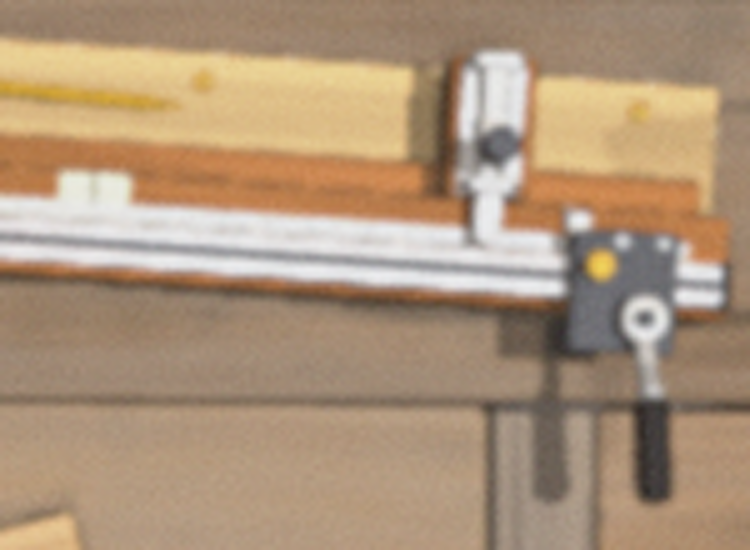

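View pics/scene0.png

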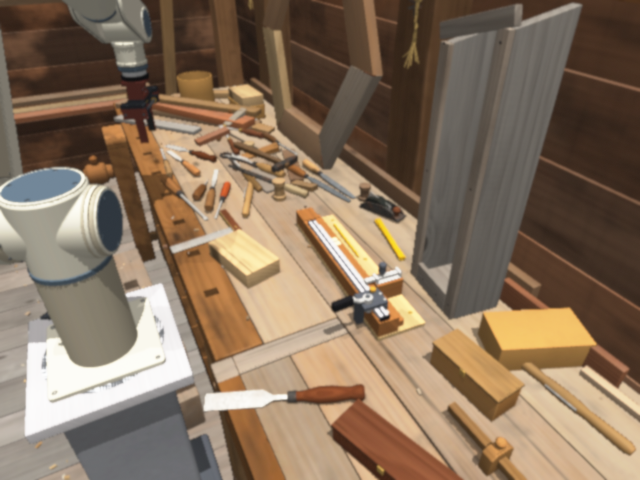

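Seen in the crop: knob at (497,143), pivot at (645,318), handle centre at (653,450), pencil line at (95,186) and pointer at (578,215). The tall grey frame stands behind at x of about 700 or more. Next I'll turn these into positions.

Run:
```python
from h import *
import pickle
I,z,K,M=pickle.load(open("top.pkl","rb"));P=cloud(z,K,M)
f=lambda u,v,h:ray(295+u/5-.4,170+v/5-.4,h,K,M)
S=dict(knob=f(497,143,106),pivot=f(645,318,100),handle=f(653,450,112),line=f(95,186,56),ptr=f(578,215,56),h0=f(648,495,112),h1=f(655,403,112))
for k,v in S.items():print(k,v.round(1))
a,b=f(0,205,67),f(560,240,67);print("rail yaw",-np.arctan2((a-b)[0],(a-b)[1]))
a,b=f(0,258,67),f(560,297,67);print("rail yaw",-np.arctan2((a-b)[0],(a-b)[1]))
m=(P[...,2]>80)&(P[...,0]>420)&(P[...,0]<680)&(abs(P[...,1]+150)<120)
for q in P[m][::6]:print(q.round(0),end=' ')
Rm=R.from_rotvec(get_obs()["orientation"]).as_matrix();print(Rm.round(3))
```

```text
knob [ 603.9 -136.6  106. ]
pivot [ 522.9 -206.6  100. ]
handle [ 461.2 -207.7  112. ]
line [588.2  51.6  56. ]
ptr [ 575.5 -182.9   56. ]
h0 [ 440.5 -205.3  112. ]
h1 [ 482.9 -208.7  112. ]
rail yaw -0.05653012551485998
rail yaw -0.06371698848890828
[ 612. -135.  100.] [ 609. -136.  108.] [ 607. -134.  106.] [ 607. -130.   82.] [ 604. -141.  108.] [ 602. -134.  107.] [ 602. -130.   87.] [ 600. -141.  106.] [ 598. -135.  104.] [ 597. -134.   92.] [ 595. -139.   85.] [ 562. -183.   82.] [ 563. -219.   81.] [ 560. -192.   82.] [ 560. -218.   83.] [ 558. -195.   80.] [ 558. -223.   82.] [ 555. -206.   82.] [ 552. -186.   91.] [ 553. -204.   80.] [ 550. -183.   94.] [ 551. -202.   82.] [ 551. -223.   84.] [ 547. -190.   92.] [ 548. -221.   82.] [ 545. -190.   92.] [ 546. -214.   81.] [ 543. -199.   84.] [ 541. -183.   82.] [ 541. -199.   81.] [ 539. -178.   82.] [ 539. -204.   83.] [ 536. -176.   81.] [ 536. -204.   82.] [ 534. -183.   83.] [ 534. -214.   80.] [ 531. -201.   87.] [ 531. -213.   94.] [ 529. -187.   81.] [ 528. -203.   97.] [ 529. -221.   81.] [ 527. -197.   81.] [ 526. -2
[... 423 characters left out ...]
   97.] [ 495. -210.   98.] [ 491. -205.  100.] [ 488. -206.  106.] [ 486. -206.  106.] [ 483. -205.  114.] [ 481. -202.  116.] [ 479. -201.   97.] [ 479. -212.  114.] [ 477. -208.  109.] [ 474. -202.  114.] [ 472. -200.  100.] [ 472. -212.  111.] [ 470. -207.  112.] [ 467. -203.  112.] [ 465. -201.   96.] [ 465. -211.  117.] [ 463. -207.  111.] [ 460. -204.  106.] [ 458. -202.   93.] [ 458. -211.  115.] [ 456. -207.  111.] [ 453. -203.  109.] [ 451. -202.  103.] [ 451. -214.  111.] [ 449. -212.  112.] [ 446. -207.  113.] [ 444. -205.  111.] [ 442. -204.  107.] [ 439. -203.   99.] [ 440. -214.  111.] [ 437. -212.  110.] [[-0.927  0.374 -0.001]
 [ 0.374  0.927 -0.001]
 [-0.    -0.001 -1.   ]]
```

Emit:
jog_arm(commands=[[1,[-0.34,-0.292,0],[0,0,0]],[1,[-0.34,-0.292,0],[0,0,0]],[1,[-0.34,-0.292,0],[0,0,0]],[1,[-0.34,-0.292,0],[0,0,0]],[1,[-0.34,-0.292,0],[0,0,0]],[1,[-0.34,-0.292,0],[0,0,0]],[1,[-0.34,-0.292,0],[0,0,0]],[1,[-0.34,-0.292,0],[0,0,0]],[1,[-0.34,-0.292,0],[0,0,0]],[1,[-0.34,-0.292,0],[0,0,0]]])

```text
t: 1.1
ee_pos: [440.3, 179.7, 222.6]
orientation: [-0.599, -3.084, 0.0]
ft_force: [0.8, 0.2, 0.2]
width: 87.9
grasp_force: 0.0
```

Emit:
jog_arm(commands=[[1,[-0.34,-0.292,0],[0,0,0]],[1,[-0.34,-0.292,0],[0,0,0]],[1,[-0.34,-0.292,0],[0,0,0]],[1,[-0.34,-0.292,0],[0,0,0]],[1,[-0.34,-0.292,0],[0,0,0]],[1,[-0.34,-0.292,0],[0,0,0]],[0.2,[0,0,0],[0,0,0.19]],[0.2,[0,0,0],[0,0,0.19]],[0.2,[0,0,0],[0,0,0.19]],[0.2,[0,0,0],[0,0,0.19]]])

```text
t: 2.1
ee_pos: [563.2, -57.6, 222.2]
orientation: [-1.488, -2.766, 0.0]
ft_force: [-0.6, 0.1, -0.3]
width: 59.2
grasp_force: 0.0
```

Emit:
jog_arm(commands=[[0.2,[0,0,0],[0,0,0.19]],[0.2,[0,0,0],[0,0,0.19]],[0.2,[0,0,0],[0,0,0.19]],[0.2,[0,0,0],[0,0,0.19]],[0.2,[0,0,0],[0,0,0.19]],[0.2,[0,0,0],[0,0,0.19]],[0.2,[0,0,0],[0,0,0.19]],[0.2,[0,0,0],[0,0,0.19]],[0.2,[0,0,0],[0,0,0.19]],[0.2,[0,0,0],[0,0,0.19]]])

```text
t: 3.1
ee_pos: [563.2, -57.3, 222.3]
orientation: [-2.97, -1.022, 0.001]
ft_force: [0.2, 0.4, 1.2]
width: 52.8
grasp_force: 0.0
```

Emit:
jog_arm(commands=[[0.2,[0,0,0],[0,0,0.19]],[0.2,[0,0,0],[0,0,0.19]],[0.2,[0,0,0],[0,0,0.19]],[0.2,[0,0,0],[0,0,0.19]],[0.2,[0,0,0],[0,0,0.17]],[0.2,[0,0,0],[0,0,0]]])

```text
t: 3.7
ee_pos: [563.2, -57.4, 222.3]
orientation: [-3.14, 0.099, 0.001]
ft_force: [-0.4, -1.2, 0.2]
width: 52.3
grasp_force: 0.0
```

Run:
```python
from h import *
o=get_obs();Rm=R.from_rotvec(o["orientation"]).as_matrix()
print(o["t"],o["qpos"].round(2),o["ee_pos"].round(1),o["width"]);print(Rm.round(3),"yaw x",np.arctan2(Rm[1,0],Rm[0,0]))
I,z,K,M=cam("wrist");cv2.imwrite("pics/w1.png",I);np.savez("w1.npz",I=I,z=z,K=K,M=M)
```

```text
3.7 [-0.12  0.34  1.76 -0.    1.04  1.51] [563.2 -57.4 222.3] 52.345412977674954
[[ 0.998 -0.063 -0.001]
 [-0.063 -0.998  0.   ]
 [-0.001 -0.    -1.   ]] yaw x -0.06293518031913475
```

View pics/w1.png

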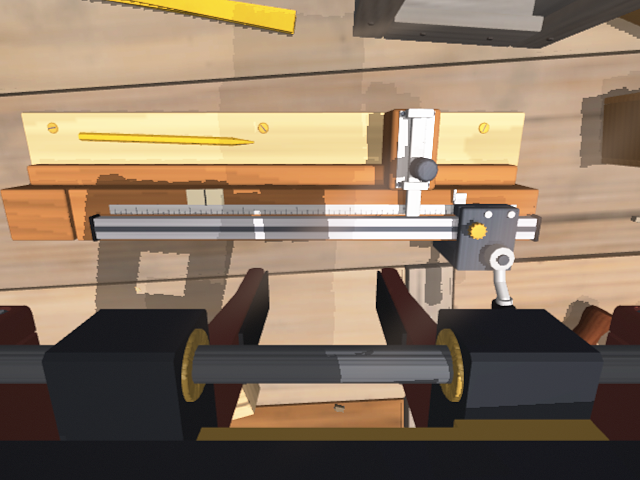

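The wrist view shows the fence nearly square to the image: line at about (206,197), pointer at about (458,198), knob top at (425,169). I'll zoom in to pin down the line and pointer.

Run:
```python
from h import *
d=np.load("w1.npz");I,z,K,M=[d[k] for k in"IzKM"]
g=cv2.cvtColor(I,cv2.COLOR_BGR2GRAY)
print("line rows");
for v in(193,197,201):print(g[v,186:228])
for v in(194,197,200,203):print(v,g[v,448:472])
for u,v in[(102,215),(300,215),(440,215)]:pass
a=cv2.resize(I[150:290,400:540],None,fx=4,fy=4,interpolation=cv2.INTER_NEAREST);cv2.imwrite("pics/w1c.png",a)
f=lambda u,v,h:ray(u,v,h,K,M).round(1)
print("knob",f(425,169,106),"line",f(206,197,56),"ptr",f(458,198,56),"pivot",f(502,259,100))
# fence yaw by board back edge
for u in (40,500):
    c=I[175:200,u].astype(int);print(u,c[:,0],g[200:260,u])
```

```text
line rows
[154 195 192 191 191 191 191 191 191 192 192 192 192 192 193 193 196 172
  83 127 200 195 194 194 194 195 195 195 195 195 195 195 195 195 196 198
 179 118  84  88  89  88]
[129 177 193 191 191 191 191 191 192 192 191 191 192 191 192 192 194 187
 131  62 151 199 195 193 194 193 194 194 194 195 195 195 195 196 188 171
 169 145  82  85  86  85]
[101 152 195 192 191 190 192 191 191 191 191 190 191 191 191 192 192 196
 162  56 135 199 194 194 194 194 194 194 194 194 193 194 194 195 195 185
 169 151 101  82  84  85]
194 [162 163 143  92  89 152 222 239 255 255 255 255 255 255 255 255 255 255
 255 157 162 164 163 164]
197 [163 165 144  93  83 185 231 235 255 254 254 253 253 253 253 253 254 253
 223 158 163 164 164 164]
200 [160 163 141  90 108 177 200 223 253 249 248 248 248 248 247 248 250 235
 148 145 148 148 148 149]
203 [164 164 161 156 132  97 174 243 255 254 254 253 254 253 253 254 255 239
 132 137 139 139 140 140]
knob [ 606.4 -138.8  106. ] line [588.3  49.8  56. ] ptr [ 572.4 -183.5   56. ] pivot [ 526.5 -206.1  100. ]
40 [85 84 84 87 86 80 81 80 75 62 34 28 29 34 50 76 81 82 85 84 81 82 82 81
 79] [147 144 143 140 135 135 139 143 148 152 154 157 157 158 158 156 154 152
 152 148 148 150 150 151 153 153 152 153 153 152 145 140 142 145 151 152
 153 152 149 143 142 174 172 175 174 170 167 163 162 163 166 169 170 168
 165 163 163 164 166 168]
500 [99 98 98 98 97 93 90 87 79 63 42 32 33 37 54 79 86 86 86 87 88 83 84 83
 81] [151 152 157 141  41  54  64  54  78 112 124 130 129 129 130 129 130 129
 129 128 128 128 128 128 128 128 130 130 131 133 133 132 133 134 134 134
 134 134 135 135 133 127 127 126 121 118 116 136 215 248 246 244 245 247
 236 122  93 121 134 132]
```

View pics/w1c.png

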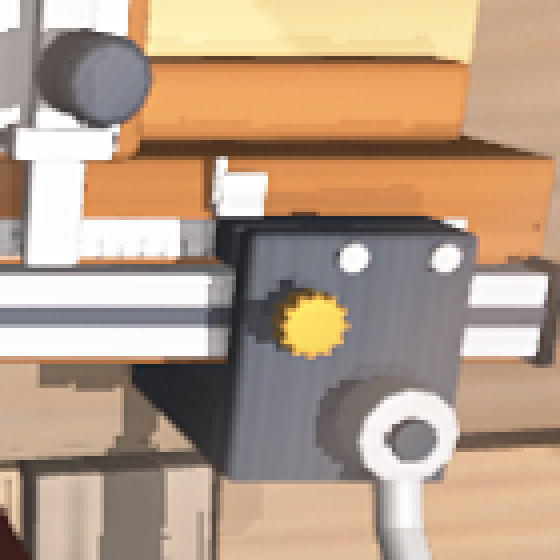

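The pointer is the thin strip at crop x of about 218, which is pixel (454.5,192). I'll move onto the knob.

Emit:
jog_arm(commands=[[0.2,[0.235,0.394,0],[0,0,0]],[0.2,[0.234,0.394,0],[0,0,0]],[0.2,[0,0,0.4],[0,0,0]],[0.2,[0,0,0.4],[0,0,0]],[0.2,[0,0,0.2],[0,0,0]],[0.2,[0,0,0],[0,0,0]]])

```text
t: 4.35
ee_pos: [602.9, -138.5, 119.1]
orientation: [-3.139, 0.092, 0.01]
ft_force: [0.2, -0.1, 0.7]
width: 52.6
grasp_force: 0.0
```

Run:
```python
from h import *
o=get_obs();print(o["ee_pos"].round(1),o["ft_force"].round(1))
I,z,K,M=cam("wrist");P=cloud(z,K,M)
m=(z>0)&(P[...,2]>101)&(P[...,2]<112)&(abs(P[...,0]-606)<16)&(abs(P[...,1]+139)<18)
q=P[m];print(len(q),q.mean(0) if len(q) else 0,q.min(0),q.max(0));cv2.imwrite("pics/w2.png",I)
```

```text
[ 602.9 -138.5  119.1] [ 0.2 -0.1  0.7]
889 [ 606.8638907  -140.54500962  105.8758238 ] [ 597.17914256 -149.67181827  101.00754432] [ 614.64251227 -131.34648652  108.48465083]
```

Emit:
jog_arm(commands=[[0.2,[0.035,0.02,0.15],[0,0,0]],[0.2,[0,0,0.1],[0,0,0]],[0.2,[0,0,0.08],[0,0,0]],[0.2,[0,0,0],[0,0,0]],[-1,[0,0,0],[0,0,0]],[-1,[0,0,0],[0,0,0]],[-1,[0,0,0],[0,0,0]],[-1,[0,0,0],[0,0,0]]])

```text
t: 5.2
ee_pos: [609.0, -141.2, 90.1]
orientation: [3.14, -0.097, 0.001]
ft_force: [0.8, -0.1, -0.7]
width: 24.0
grasp_force: 0.0
```

Emit:
jog_arm(commands=[[-1,[0,0,0],[0,0,0]],[-1,[0,0,0],[0,0,0]],[-1,[0,0,0],[0,0,0]]])

```text
t: 5.5
ee_pos: [608.9, -141.3, 89.9]
orientation: [3.14, -0.097, 0.001]
ft_force: [-0.2, -0.3, 2.2]
width: 17.1
grasp_force: 30.0
```

Emit:
jog_arm(commands=[[-1,[0.06,0,0],[0,0,0]],[-1,[0.06,0,0],[0,0,0]],[-1,[0.06,0,0],[0,0,0]],[-1,[0.06,0,0],[0,0,0]],[-1,[0.05,0,0],[0,0,0]],[-1,[0.02,0,0],[0,0,0]],[-1,[0,0,0],[0,0,0]]])

```text
t: 6.2
ee_pos: [638.6, -143.1, 89.8]
orientation: [-3.14, 0.097, 0.006]
ft_force: [-8.5, -1.0, 10.6]
width: 17.2
grasp_force: 30.0
```

Emit:
jog_arm(commands=[[-1,[0.02,0,0],[0,0,0]],[-1,[0.02,0,0],[0,0,0]],[-1,[0,0,0],[0,0,0]]])

```text
t: 6.5
ee_pos: [638.9, -143.0, 89.5]
orientation: [-3.139, 0.096, 0.018]
ft_force: [-19.6, -0.7, 19.9]
width: 16.7
grasp_force: 30.1
```

Emit:
jog_arm(commands=[[-1,[-0.04,0,0],[0,0,0]],[0.2,[0,0,0],[0,0,0]],[0.2,[0,0,0],[0,0,0]],[0.2,[0,0,0],[0,0,0]],[0.2,[0,0,-0.3],[0,0,0]],[0.2,[0,0,-0.4],[0,0,0]],[0.2,[0,0,-0.2],[0,0,0]],[0.2,[0,0,0],[0,0,0]]])

```text
t: 7.3
ee_pos: [642.3, -143.5, 183.1]
orientation: [3.139, -0.097, 0.01]
ft_force: [-0.3, 0.7, 0.2]
width: 52.7
grasp_force: 0.0
```

Emit:
jog_arm(commands=[[0.2,[-0.36,0.15,0],[0,0,0]],[0.2,[-0.36,0.15,0],[0,0,0]],[0.2,[-0.36,0.15,0],[0,0,0]],[0.2,[-0.36,0.15,0],[0,0,0]],[0.2,[-0.24,0.14,0],[0,0,0]],[0.2,[0,0,0],[0,0,0]]])

```text
t: 7.9
ee_pos: [463.9, -206.8, 178.1]
orientation: [-3.139, 0.1, 0.006]
ft_force: [0.1, 0.6, 0.9]
width: 52.5
grasp_force: 0.0
```

Run:
```python
from h import *
o=get_obs();print(o["ee_pos"].round(1),o["orientation"].round(3),o["ft_force"].round(1))
I,z,K,M=cam("wrist");P=cloud(z,K,M);cv2.imwrite("pics/w3.png",I);np.savez("w3.npz",I=I,z=z,K=K,M=M)
k=(z>0)&(P[...,2]>101)&(P[...,2]<110)&(abs(P[...,0]-636)<20)&(abs(P[...,1]+141)<18)
if k.any():print("knob",P[k].mean(0).round(1))
m=(z>0)&(P[...,2]>108)&(P[...,2]<117)&(abs(P[...,0]-463)<40)&(abs(P[...,1]+206)<25)
q=P[m];print(len(q))
if len(q):
  print(q.mean(0),q.min(0),q.max(0),cv2.fitLine(q[:,:2].astype(np.float32),cv2.DIST_L2,0,.01,.01).ravel())
```

```text
[ 463.9 -206.8  178.1] [-3.139  0.1    0.006] [0.1 0.6 0.9]
1429
[ 463.93067932 -211.0240506   111.67778665] [ 438.59608754 -218.67616635  108.01075998] [ 489.90432512 -203.30184863  114.35047155] [ 9.9962014e-01  2.7560005e-02  4.6393069e+02 -2.1102405e+02]
```

View pics/w3.png

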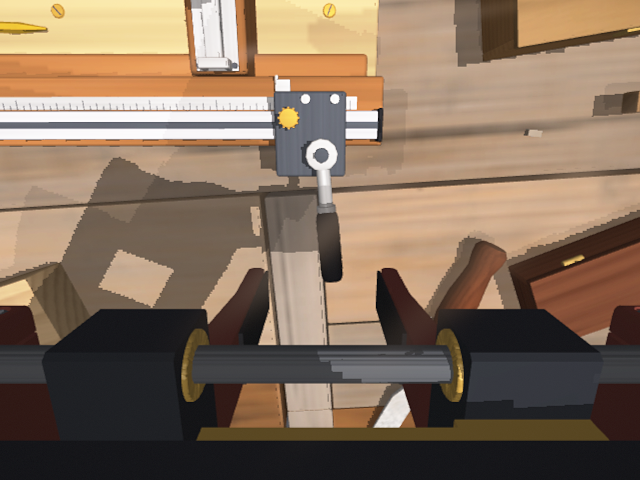

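The handle is centred at (464,-211) with yaw 0.028, so the lever is about 0.09 rad open. I'll align to it, go down and grip.

Emit:
jog_arm(commands=[[0.2,[0,0.042,0],[0,0,0]],[0.2,[0,0,0.2],[0,0,-0.114]],[0.2,[0,0,0.3],[0,0,0]],[0.2,[0,0,0.3],[0,0,0]],[0.2,[0,0,0.14],[0,0,0]],[0.2,[0,0,0],[0,0,0]],[0.2,[0,0,0],[0,0,0]]])

```text
t: 8.65
ee_pos: [468.0, -210.8, 85.9]
orientation: [3.141, 0.044, 0.0]
ft_force: [0.6, -0.4, -0.3]
width: 52.7
grasp_force: 0.0
```

Emit:
jog_arm(commands=[[-1,[0,0,0],[0,0,0]],[-1,[0,0,0],[0,0,0]],[-1,[0,0,0],[0,0,0]],[-1,[0,0,0],[0,0,0]],[-1,[0,0,0],[0,0,0]],[-1,[0,0,0],[0,0,0]],[-1,[0,0,0],[0,0,0]]])

```text
t: 9.35
ee_pos: [467.3, -210.9, 85.9]
orientation: [3.141, 0.043, 0.001]
ft_force: [-1.4, -0.9, 3.7]
width: 14.4
grasp_force: 30.0
```

Run:
```python
from h import *
o=get_obs();Rm=R.from_rotvec(o["orientation"]).as_matrix()
print(o["ee_pos"].round(1),Rm.round(3),o["ft_force"].round(1),o["qpos"].round(2))
I,z,K,M=cam("wrist");cv2.imwrite("pics/w4.png",I[40:360]);np.savez("w4.npz",I=I,z=z,K=K,M=M)
```

```text
[ 467.3 -210.9   85.9] [[ 1.     0.028  0.   ]
 [ 0.028 -1.    -0.   ]
 [ 0.     0.    -1.   ]] [-1.4 -0.9  3.7] [-0.45  0.47  1.96 -0.    0.71  1.1 ]
```

View pics/w4.png

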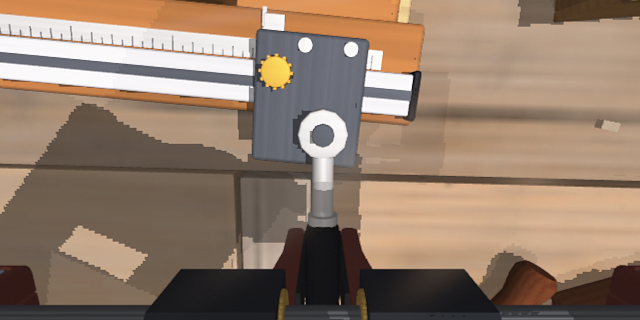

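Gripped (width 14.4 mm, 30 N). I'll run it along the rail by about 225 mm first.

Emit:
jog_arm(commands=[[-1,[0.009,-0.1,0],[0,0,0]],[-1,[0.018,-0.2,0],[0,0,0]],[-1,[0.0225,-0.25,0],[0,0,0]],[-1,[0.0225,-0.25,0],[0,0,0]],[-1,[0.0225,-0.25,0],[0,0,0]],[-1,[0.0225,-0.25,0],[0,0,0]],[-1,[0.0225,-0.25,0],[0,0,0]],[-1,[0.0225,-0.25,0],[0,0,0]],[-1,[0.0225,-0.25,0],[0,0,0]],[-1,[0.018,-0.2,0],[0,0,0]]])

```text
t: 10.4
ee_pos: [481.5, 16.2, 85.8]
orientation: [3.141, 0.044, 0.002]
ft_force: [2.0, -3.4, 2.1]
width: 14.8
grasp_force: 30.0
```

Run:
```python
from h import *
o=get_obs();Rm=R.from_rotvec(o["orientation"]).as_matrix()
print(o["t"],o["ee_pos"].round(1),o["orientation"].round(3),o["ft_force"].round(1),o["width"],o["grasp_force"])
I,z,K,M=cam("wrist");np.savez("w5.npz",I=I,z=z,K=K,M=M)
cv2.imwrite("pics/w5.png",cv2.resize(I[40:160,180:340],None,fx=5,fy=5,interpolation=cv2.INTER_CUBIC))
```

```text
10.4 [481.5  16.2  85.8] [3.141e+00 4.400e-02 2.000e-03] [ 2.  -3.4  2.1] 14.791544930996178 29.984750747680664
```

View pics/w5.png

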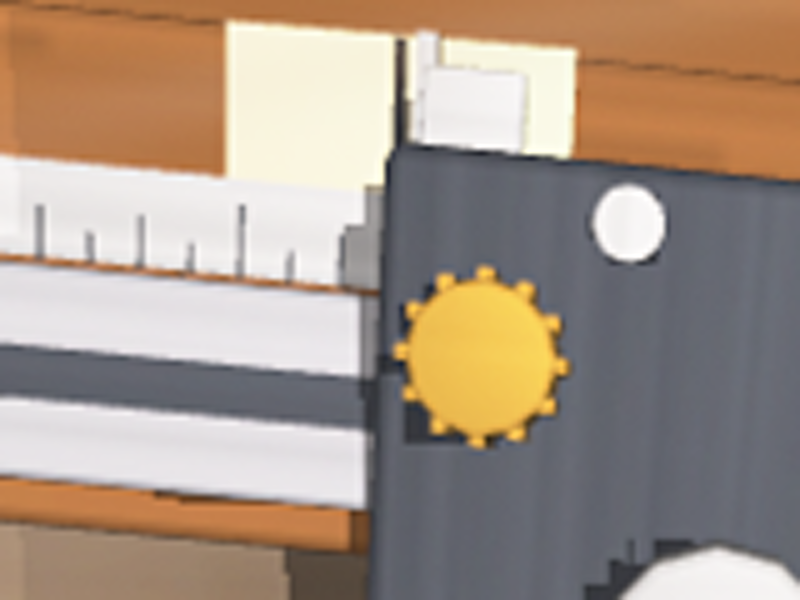

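The pointer (crop x 428) is 27 px right of the line (401). The tape gives 10.3 px/mm, so 2.6 mm remain.

Emit:
jog_arm(commands=[[-1,[0.0024,-0.026,0],[0,0,0]],[-1,[0,0,0],[0,0,0]],[-1,[0,0,0],[0,0,0]],[-1,[0,0,0],[0,0,0]],[-1,[0,0,0],[0,0,0]]])

```text
t: 10.95
ee_pos: [481.6, 16.9, 85.8]
orientation: [-3.141, -0.042, -0.001]
ft_force: [0.9, 1.5, 3.4]
width: 14.8
grasp_force: 30.0
```

```bash
cat > look.py <<'E'
from h import *
import sys
o=get_obs();Rm=R.from_rotvec(o["orientation"]).as_matrix()
print(o["t"],o["ee_pos"].round(2),"yaw",np.arctan2(Rm[1,0],Rm[0,0]).round(4),o["ft_force"].round(1),o["width"].round(2),o["grasp_force"],o["qpos"].round(2))
I,z,K,M=cam("wrist");n=sys.argv[1];np.savez(n+".npz",I=I,z=z,K=K,M=M)
E
python3 look.py w6
python3 - <<'E'
import numpy as np,cv2
g=cv2.cvtColor(np.load("w6.npz")["I"],cv2.COLOR_BGR2GRAY)
for v in range(46,60,2):print(v,g[v,222:300])
from h import *
P0=np.array([524.5,-206.3])
d=np.load("w6.npz");z,K,M=d["z"],d["K"],d["M"];P=cloud(z,K,M)
# pivot hub: circle in image near (322,134+40)
c=cv2.HoughCircles(cv2.medianBlur(g,3),cv2.HOUGH_GRADIENT,1,30,param1=100,param2=20,minRadius=15,maxRadius=35);print(c)
for cc in (c[0] if c is not None else []):print(P[int(cc[1]),int(cc[0])],ray(cc[0],cc[1],98,K,M))
E
```

```text
Traceback (most recent call last):
  File "look.py", line 4, in <module>
    print(o["t"],o["ee_pos"].round(2),"yaw",np.arctan2(Rm[1,0],Rm[0,0]).round(4),o["ft_force"].round(1),o["width"].round(2),o["grasp_force"],o["qpos"].round(2))
                                                                                                        ^^^^^^^^^^^^^^^^
AttributeError: 'float' object has no attribute 'round'
Traceback (most recent call last):
FileNotFoundError: [Errno 2] No such file or directory: 'w6.npz'
```

```bash
sed -i 's/o\["width"\].round(2)/o["width"]/' look.py
python3 look.py w6
python3 - <<'E'
import numpy as np,cv2
from h import *
d=np.load("w6.npz");I,z,K,M=d["I"],d["z"],d["K"],d["M"];P=cloud(z,K,M)
g=cv2.cvtColor(I,cv2.COLOR_BGR2GRAY)
for v in range(44,60,3):print(v,g[v,250:275])
c=cv2.HoughCircles(cv2.medianBlur(g,3),cv2.HOUGH_GRADIENT,1,30,param1=100,param2=20,minRadius=15,maxRadius=35)
for cc in (c[0] if c is not None else []):
  if abs(cc[0]-322)<30:print(cc,P[int(cc[1]),int(cc[0])],ray(cc[0],cc[1],98,K,M))
cv2.imwrite("pics/w6.png",cv2.resize(I[40:160,180:340],None,fx=5,fy=5,interpolation=cv2.INTER_CUBIC))
E
```

```text
10.95 [481.62  16.91  85.8 ] yaw 0.0269 [0.9 1.5 3.4] 14.8262690432836 30.003439486026764 [0.01 0.44 2.03 0.   0.68 1.55]
44 [131 130 131 131 132 131 133 133 133 134 134 132 133 132 134 134 135 135
 136 137 136 137 137 137 138]
47 [247 248 248 248 249 249 245 236 238 227 170 145 199 238 240 235 201 172
 181 170 171 170 166 157 153]
50 [242 242 242 242 242 242 242 243 246 226 109 118 196 235 236 230 217 232
 243 242 242 242 242 243 243]
53 [242 242 242 242 242 242 242 243 246 227 108 116 198 230 219 224 222 221
 216 215 218 226 232 229 234]
56 [243 243 243 243 243 243 243 244 248 225  74 105 141 191 234 239 238 239
 239 239 240 241 241 242 242]
59 [244 244 244 244 244 244 244 245 250 228  61  97 123 181 237 239 238 239
 239 239 240 240 241 241 242]
[317.5 174.5  28.4] [539.39224486  21.15334668  98.61203353] [539.12822124  20.94778658  98.        ]
```

View pics/w6.png

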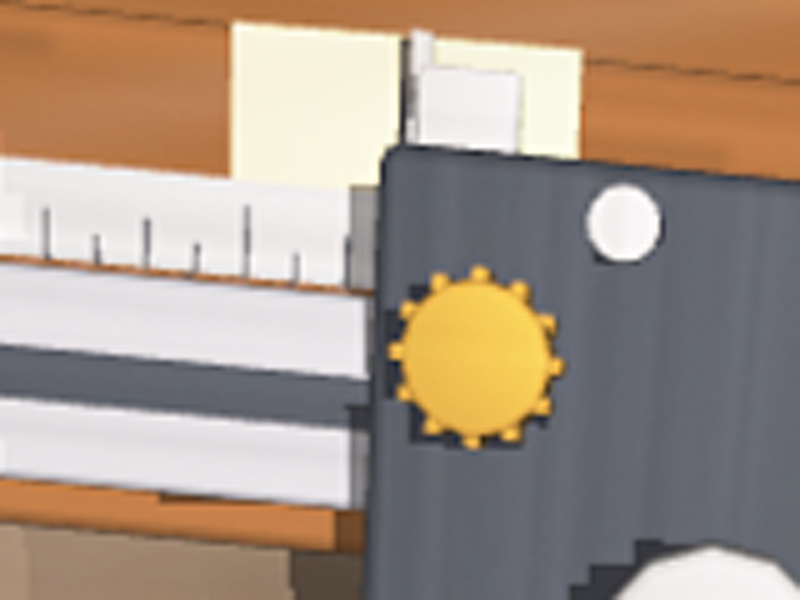

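The pointer (422) is now 15 px right of the line (407), so 1.5 mm remain. After that I'll start the swing about the pivot, with r about 58.5 mm.

Emit:
jog_arm(commands=[[-1,[0.0015,-0.017,0],[0,0,0]],[-1,[0,0,0],[0,0,0]],[-1,[0,0,0],[0,0,0]],[-1,[0,0,0],[0,0,0]],[-1,[0.003,0.058,0],[0,0,-0.127]],[-1,[0.003,0.058,0],[0,0,-0.127]],[-1,[0.003,0.058,0],[0,0,-0.127]],[-1,[0,0,0],[0,0,0]],[-1,[0,0,0],[0,0,0]]])

```text
t: 11.9
ee_pos: [484.7, 2.1, 85.8]
orientation: [-3.099, -0.511, -0.0]
ft_force: [0.4, 0.7, 6.5]
width: 14.9
grasp_force: 30.0
```

```bash
python3 look.py w7
python3 - <<'E'
from h import *
d=np.load("w7.npz");I=d["I"];cv2.imwrite("pics/w7.png",cv2.resize(I[40:240,160:400],None,fx=3,fy=3,interpolation=cv2.INTER_CUBIC))
E
```

```text
11.9 [484.67   2.13  85.75] yaw 0.327 [0.4 0.7 6.5] 14.912988136160621 29.996877014636993 [-0.02  0.44  2.02  0.    0.68  1.22]
```

View pics/w7.png

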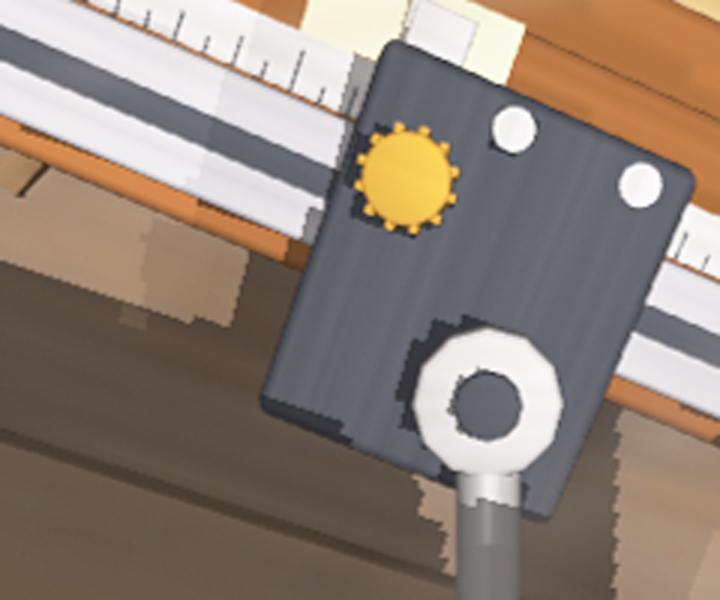

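The picture budget is used up: the last view shows the stop with the line hidden under the pointer. From here I'll measure on a rectified strip of the tape plane.

```bash
cat > strip.py <<'E'
from h import *
import sys
L=np.array([588.3,50.8]);a=-0.062;fx=np.array([np.cos(a),np.sin(a)]);fy=np.array([-np.sin(a),np.cos(a)])
def rect(n,s=4):
    d=np.load(n+".npz");I,K,M=d["I"],d["K"],d["M"];Mi=np.linalg.inv(M)
    X,Y=np.meshgrid(np.arange(-14,14,1/s),np.arange(-25,25,1/s),indexing="ij")
    W=np.concatenate([L+X[...,None]*fx+Y[...,None]*fy,np.full(X.shape+(1,),56.)],-1)
    C=W@Mi[:3,:3].T+Mi[:3,3];u=C[...,:2]/C[...,2:]*[K[0,0],K[1,1]]+[K[0,2],K[1,2]]
    return cv2.remap(I,u.astype(np.float32),None,cv2.INTER_LINEAR),X[:,0],Y[0]
if __name__=="__main__":
    for n in sys.argv[1:]:
        A,X,Y=rect(n,2)
        print(n)
        for i in range(0,len(X),4):
            c=A[i].astype(int);s=c[:,2]-c[:,0];b=c.mean(1)
            print(f"{X[i]:5.0f} ",''.join('#' if q<110 else 't' if q>185 and t>14 else 'W' if q>185 else 'o' if t>40 else '-' for q,t in zip(b,s)))
E
python3 strip.py w6 w7
```

```text
w6
  -14  ########################-oo-####ooooo###oooo###########------WWWWWWWWWWWWWWWWWWWWWWWWWWWWWW-WWWWWWWW
  -12  ########################################################------WWWWWWWWWWWWWWWWWW--WWWWWWWWWWWWWWWWWW
  -10  -WWWWWWWWWW-############################################-----WWWWWWWWWWWWWWWWWWWWWWWWWWWWWWWWWWWWWWW
   -8  WWWWWWWWWWWWW-#########################################------WWWWWWWWWWWWWWWWWWWWWWWWWWWWWWWWWWWWWWW
   -6  WWWWWWWWWWWW-##########################################-ttttttttttttttttttttttttttttoooooooooooooooo
   -4  ##--------#############################################ttttttttttttttttttttttttttttttooooooooooooooo
   -2  ###############o----------------------------------#-tttttttttttttttttttttttttttttttttooooooooooooooo
    0  oooooooooooooooottttttttttttWWWWWWWWWWWWWWWWWWWWW-#-tttttttttttttttttttttttttttttttttooooooooooooooo
    2  oooooooooooooooottttttttttttWWWWWWWWWWWWWWWWWWWW--#-tttttttttttttttttttttttttttttttttooooooooooooooo
    4  oooooooooooooooottttttttttttWWWWWWWWWWWWWWWWWWWW--#-tttttttttttttttttttttttttttttttttooooooooooooooo
    6  oooooooooo
[... 1229 characters left out ...]
WWW--ttttttttttttttttttttttttttttttttooooooooooooooo
    2  ooooooooooooooootttttttttttttttWWWWWWWWWWWWWWWWWWWWWWttttttttttttttttttttttttttttttttooooooooooooooo
    4  ooooooooooooooootttttttttttttttWWWWWWWWWWWWWWWWWWWWWWt-ttttttttttttttttttttttttttttttooooooooooooooo
    6  ooooooooooooooootttttttttttttttttttttttttttttttttWWWWttttttttttttttttttttttttttttttttooooooooooooooo
    8  ooooooooooooooooooooooooooooooooooooooooooooooooottttooooooooooooooooooooooooooooooooooooooooooooooo
   10  oooooooooooooooooooooooooooooooooooooooooooooooooooooooooooooooooooooooooooooooooooooooooooooooooooo
   12  oooooooooooooooooooooooooooooooooooooooooooooooooooooooooooooooooooooooooooooooooooooooooooooooooooo
```

The strip shows the pointer (columns 49–52) centred on the tape (16–84), so the offset is about 0. I'll continue the swing.

Emit:
jog_arm(commands=[[-1,[0.003,0.058,0],[0,0,-0.127]],[-1,[0.003,0.058,0],[0,0,-0.127]],[-1,[0,0,0],[0,0,0]],[-1,[0,0,0],[0,0,0]]])

```text
t: 12.35
ee_pos: [489.1, -8.5, 85.7]
orientation: [-3.033, -0.817, 0.001]
ft_force: [-0.6, -1.3, 7.8]
width: 15.3
grasp_force: 30.0
```

```bash
python3 look.py w8; python3 strip.py w8
```

```text
12.35 [489.09  -8.53  85.74] yaw 0.5264 [-0.6 -1.3  7.8] 15.333878280680876 29.993019998073578 [-0.04  0.45  2.01  0.    0.68  1.  ]
w8
  -14  #############---#######oooooooooooooooooooo-############--------WWWWWWW-WWWWWWWWWWWWWWWWWWWWWWWWWWWW
  -12  ##############--#######-########---#####################-----#---WWWWWWWWWWWWWWWWWWWWWWWWWWWWWWWWWWW
  -10  ##WWWWWWWW--##---#####---###############################---------WWWWWWWWWWWWWWWWWWWWWWWWWWWWWWWWWWW
   -8  WWWWWWWWWWWWW-#--#####--################-###############-----WWWWWWWWWWWWWWWWWWWWWWWWWWWWWWWWWWWWWWW
   -6  WWWWWWWWWWWWW-#--#####---###############################tttttttttttttttttttttttWWWWtoooooooooooooooo
   -4  ##-WWWWWW---#----#####---###############-##############-ttttttttttttttttttttttttWWWttooooooooooooooo
   -2  ####################################################--ttttttttttttttttttttttttttWWWttooooooooooooooo
    0  oooooooooooooooottWtttttttttttWWWWWWWWWWWWWWWWWWWWWWtottttttttttttttttttttttWWWWWWWWtooooooooooooooo
    2  oooooooooooooooottWtttttttttttWWWWWWWWWWWWWWWWWWWWtWtotttttttttttttttttttttttWWWWWWWtooooooooooooooo
    4  ooooooooooooooootWWtttttttttttWWWWWWWWWWWWWWWWWWWWWWtotttttttttttttttttttttttWWWWWWWtooooooooooooooo
    6  oooooooooooooooottttttttttttttttttttttttttttttttWWWWtttttttttttttttttttttttttWWWWWWWtooooooooooooooo
    8  oooooooooooooooooooooooooooooooooooooooooooooooottttoooooooooooooooooooooooooooooooooooooooooooooo##
   10  oooooooooooooooooooooooooooooooooooooooooooooooooooooooooooooooooooooooooooooooooooooooooooo########
   12  oooooooooooooooooooooooooooooooooooooooooooooooooooooooooooooooooooooooooooooooooooooo##############
```

Emit:
jog_arm(commands=[[-1,[0.006,0.053,0],[0,0,-0.127]],[-1,[0.004,0.057,0],[0,0,-0.127]],[-1,[0.004,0.057,0],[0,0,-0.127]],[-1,[0,0,0],[0,0,0]],[-1,[0,0,0],[0,0,0]]])

```text
t: 12.9
ee_pos: [499.4, -21.6, 85.8]
orientation: [-2.877, -1.26, 0.003]
ft_force: [-2.8, -4.1, 10.2]
width: 14.5
grasp_force: 30.0
```

```bash
python3 look.py w9; python3 strip.py w9
```

```text
12.9 [499.4  -21.64  85.76] yaw 0.8258 [-2.8 -4.1 10.2] 14.526120496884639 29.988741874694824 [-0.07  0.46  1.99 -0.    0.7   0.68]
w9
  -14  ###########-----#####-ooooootttttoooooooo-#############--------WWWWWWWWWWWWWWWWWWWWWWWWWWWWWWWWWWWWW
  -12  ############-----###-----####-otoo#####--##############---------WWWWWWWWWWWWWWWWWWWWWWWWWWWWWWWWWWWW
  -10  ##-WWW----##-----###-----##############---#############---WWWWW-WWWWWWWWWWWWWWWWWWWWWWWWWWWWWWWWWWWW
   -8  WWWWWWWWWWW-##---###------############----#############-WWWWWWWWWWWWWWWWWWWWWWWWWWWWWWWWWWWWWWWWWWWW
   -6  WWWWWWWWWWWW##---###-----#############----############-ttttWWWWWWWWWWWWWWWWWWWWWWWWtoooooooooooooooo
   -4  WWWWWWWWWW-##-----##-----#############---#############-tWWWWWWWWWWWWWWWWWWWWWWWWWWWWtooooooooooooooo
   -2  #####################################################-ttWWWWWWWWWWWWWWWWWWWWWWWWWWWWtooooooooooooooo
    0  ooooooooooooooootWWWWtWWWWWtWtWWWWWWWWWWWWWWWWWWWWWWt-ttWWWWWWWWWWWWWWWWWWWWWWWWWWWWtooooooooooooooo
    2  ooooooooooooooootWWWWWWWttttttWWWWWWWWWWWWWWWWWWWWWWt-ttWWWWWWWWWWWWWWWWWWWWWWWWWWWWtooooooooooooooo
    4  oooooooooooooooottWWWWttttttttWWWWWWWWWWWWWWWWWWWWWWt-ttWWWWWWWWWWWWWWWWWWWWWWWWWWWWtooooooooooooooo
    6  oooooooooooooooottWWttttttttttttttttttttttttttttWWWWttWWWWWWWtWWWWWWWWWWWWWWWWWWWWWWtoooooooooooo###
    8  ooooooooooooooooooooooooooooooooooooooooooooooootWttooooooooooooooooooooooooooooooooooooooooo#######
   10  oooooooooooooooooooooooooooooooooooooooooooooooooooooooooooooooooooooooooooooooooooooooooo##########
   12  ooooooooooooooooooooooooooooooooooooooooooooooooooooooooooooooooooooooooooooooooooooooo#############
```

Emit:
jog_arm(commands=[[-1,[0.007,0.055,0],[0,0,-0.127]],[-1,[0.005,0.057,0],[0,0,-0.127]],[-1,[0.004,0.058,0],[0,0,-0.127]],[-1,[0,0,0],[0,0,0]],[-1,[0,0,0],[0,0,0]]])

```text
t: 13.45
ee_pos: [513.5, -30.9, 85.8]
orientation: [-2.656, -1.675, 0.005]
ft_force: [-5.3, -6.6, 12.2]
width: 15.0
grasp_force: 30.0
```

```bash
python3 look.py w10; python3 strip.py w10
```

```text
13.45 [513.46 -30.93  85.77] yaw 1.1254 [-5.3 -6.6 12.2] 15.038954109997894 29.999766647815704 [-0.08  0.47  1.96 -0.    0.71  0.36]
w10
  -14  --------------------oottttttttttttttttttoo###-------##-WWWWW--WWWWWWWWWWWWWWWWWWWWWWWWWWWWWWWWWWWWWW
  -12  ---------------------otoo-ooooooooo--ooto---#-------##-WWWWW---WWWWWWWWWWWWWWWWWWWWWWWWWWWWWWWWWWWWW
  -10  --######--------------------------------------------##-WWWWWWWWWWWWWWWWWWWWWWWWWWWWWWWWWWWWWWWWWWWWW
   -8  WWWWWWWWWW-#--------------------------------#-------##-WWWWWWWWWWWWWWWWWWWWWWWWWWWWWWWWWWWWWWWWWWWWW
   -6  WWWWWWWWWWW---------------------------------#-------##-tWttWWWWWWWWWWWWWWWWWWWWWWWWWtooooooooooooooo
   -4  WWWWWWWWWW-##-------------------------------#-------##WWWWWWWWWWWWWWWWWWWWWWWWWWWWWWtooooooooooooooo
   -2  ##--##-####------###----##############---######----##-WWWWWWWWWWWWWWWWWWWWWWWWWWWWWWtooooooooooooooo
    0  ooooooooooooooootWWWWWWWWWWWWtWWWWWWWWWWWWWWWWWWWWWWttWWWWWWWWWWWWWWWWWWWWWWWWWWWWWWtooooooooooooooo
    2  ooooooooooooooootWWWWWWWWWWWWtWWWWWWWWWWWWWWWWWWWWWWttWWWWWWWWWWWWWWWWWWWWWWWWWWWWWWtooooooooooooooo
    4  ooooooooooooooootWWWWWWWWWWWWtWWWWWWWWWWWWWWWWWWWWWWtttWWWWWWWWWWWWWWWWWWWWWWWWWWWWWtooooooooooooooo
    6  ooooooooooooooootWWWWWWWWWWWWWWWWWWWWWttWWWWWWWtWWWWtttWWWWWWWWWWWWWWWWWWWWWWWWWWWWWtooooooooooooooo
    8  ooooooooooooooooootttottotooooooooooooooooooooootWWtoooooooooooooooooooooooooooooooooooooooooooooooo
   10  oooooooooooooooooooooooooooooooooooooooooooooooooooooooooooooooooooooooooooooooooooooooooooooooooooo
   12  oooooooooooooooooooooooooooooooooooooooooooooooooooooooooooooooooooooooooooooooooooooooooooooooooooo
```

Emit:
jog_arm(commands=[[-1,[0.006,0.058,0],[0,0,-0.127]],[-1,[0.005,0.058,0],[0,0,-0.127]],[-1,[0.001,0.03,0],[0,0,-0.06]],[-1,[0,0,0],[0,0,0]],[-1,[0,0,0],[0,0,0]]])

```text
t: 14.0
ee_pos: [526.3, -35.2, 85.6]
orientation: [-2.43, -1.987, 0.007]
ft_force: [-7.9, -8.1, 14.3]
width: 14.3
grasp_force: 30.0
```

```bash
python3 look.py w11; python3 strip.py w11
python3 - <<'E'
from h import *
from strip import fx,fy
d=np.load("w11.npz");I,z,K,M=[d[k] for k in"IzKM"];P=cloud(z,K,M);g=cv2.cvtColor(I,cv2.COLOR_BGR2GRAY)
# neck + handle: bright/dark, height>88, in front of tool toward pivot
o=get_obs();R0=R.from_rotvec(o["orientation"]).as_matrix();T=(P-o["ee_pos"])@R0
m=(z>0)&(P[...,2]>86)&(P[...,2]<118)&(abs(T[...,1])<14)&(T[...,0]>12)&(T[...,0]<42)
q=T[m][:,:2]
for a in range(12,42,5):
    s=q[(q[:,0]>=a)&(q[:,0]<a+5)];print(a,len(s),(s[:,1].min().round(1),s[:,1].max().round(1)) if len(s) else 0)
c=cv2.HoughCircles(cv2.medianBlur(g,3),cv2.HOUGH_GRADIENT,1,30,param1=100,param2=20,minRadius=20,maxRadius=35)
for cc in c[0]:
  if abs(cc[0]-320)<40 and abs(cc[1]-174)<40: print(cc,(ray(cc[0],cc[1],98,K,M)-o["ee_pos"])@R0)
E
```

```text
14.0 [526.26 -35.2   85.61] yaw 1.371 [-7.9 -8.1 14.3] 14.323515122122473 30.037528574466705 [-0.09  0.49  1.93 -0.    0.73  0.11]
w11
  -14  ---------------oooootttttttttttttttttttttooooo------##-WWWWW--WWWWWWWWWWWWWWWWWWWWWWWWWWWWWWWWWWWWWW
  -12  ---------------------oooootttttttooooooo------------##-WWWWW---WWWWWWWWWWWWWWWWWWWWWWWWWWWWWWWWWWWWW
  -10  ----##-##--------------------ooo--------------------##-WWWWWWWWWWWWWWWWWWWWWWWWWWWWWWWWWWWWWWWWWWWWW
   -8  WWWWWWWWW-##----------------------------------------##-WWWWWWWWWWWWWWWWWWWWWWWWWWWWWWWWWWWWWWWWWWWWW
   -6  WWWWWWWWWWW-----------------------------------------##-WWttttWWWWWWWWWWWWWWWWWWWWWWWtooooooooooooooo
   -4  WWWWWWWWWWW-#---------------------------------------##tWWWWWWWWWWWWWWWWWWWWWWWWWWWWWtooooooooooooooo
   -2  --WWWW--#------------------------------------------##-WWWWWWWWWWWWWWWWWWWWWWWWWWWWWWtooooooooooooooo
    0  #ooooooooooooooottttttttttttttWWWWWWWWWWWWWWWWWWWWWWttWWWWWWWWWWWWWWWWWWWWWWWWWWWWWWtooooooooooooooo
    2  #oooooooooooooootWWWWWWWWWWWWtWWWWWWWWWWWWWWWWWWWWWWtttWWWWWWWWWWWWWWWWWWWWWWWWWWWWWtooooooooo
[... 167 characters left out ...]
tttWWWWtttWWWWWWWWWWWWWWWWWWWWWWWWWWWWWtooooooooooooooo
    8  ################ooooooooooooooooooooooooooooooootWWWtooooooooooooooooooooooooooooooooooooooooooooooo
   10  ############################oooooooooooooooooooooooooooooooooooooooooooooooooooooooooooooooooooooooo
   12  #########################ooooooooooooooooooooooooooooooooooooooooooooooooooooooooooooooooooooooooooo
12 661 (np.float64(-14.0), np.float64(13.9))
17 484 (np.float64(-6.6), np.float64(6.6))
22 383 (np.float64(-6.2), np.float64(6.5))
27 283 (np.float64(-4.1), np.float64(4.8))
32 285 (np.float64(-4.2), np.float64(5.3))
37 245 (np.float64(-4.2), np.float64(5.4))
[325.5 176.5  27.2] [ 56.84951616   1.8563074  -12.50814413]
```

Emit:
jog_arm(commands=[[-1,[0.003,0.03,0],[0,0,-0.06]],[-1,[0,0,0],[0,0,0]],[-1,[0,0,0],[0,0,0]]])

```text
t: 14.35
ee_pos: [527.6, -35.3, 85.2]
orientation: [-2.381, -2.041, 0.011]
ft_force: [-10.8, -7.9, 15.0]
width: 15.3
grasp_force: 30.3
```

```bash
python3 look.py w12; python3 strip.py w12|tail -8
python3 - <<'E'
from h import *
from strip import fx,fy
def hub(n):
    d=np.load(n+".npz");I,z,K,M=[d[k] for k in"IzKM"];g=cv2.cvtColor(I,cv2.COLOR_BGR2GRAY)
    P=cloud(z,K,M);v,u=np.mgrid[:480,:640]
    # neck between hub and handle, image rows 205..255: centre column per row
    out=[]
    for r in range(205,262,8):
        k=np.where((z[r,290:360]>0)&(P[r,290:360,2]>86))[0]+290
        if len(k):out.append((r,(k.min()+k.max())/2))
    c=cv2.HoughCircles(cv2.medianBlur(g,3),cv2.HOUGH_GRADIENT,1,30,param1=100,param2=20,minRadius=20,maxRadius=35)
    print(n,[cc.round(1) for cc in c[0] if abs(cc[0]-320)<40 and abs(cc[1]-174)<40],out)
for n in("w4","w7","w9","w10","w11","w12"):hub(n)
E
```

```text
14.35 [527.56 -35.31  85.21] yaw 1.4176 [-10.8  -7.9  15. ] 15.33826772039567 30.281188488006592 [-0.09  0.49  1.92 -0.    0.74  0.07]
   -2  -WWWWWWW--------------------------------------------##tWWWWWWWWWWWWWWWWWWWWWWWWWWWWWtooooooooooooooo
    0  ######ooooooooo#--ttttttttttt----------------------WtttWWWWWWWWWWWWWWWWWWWWWWWWWWWWWtooooooooooooooo
    2  #####oooooooooootWWWWWWWWWWWWtWWWWWWWWWWWWWWWWWWWWWWWtWWWWWWWWWWWWWWWWWWWWWWWWWWWWWWtooooooooooooooo
    4  #########oooooootWWWWWWWWWWWWWWWWWWWWWWWWWWWWWWWWWWWWttWWWWWWWWWWWWWWWWWWWWWWWWWWWWWtooooooooooooooo
    6  ##############ootWWWWWWWWWWWWWWWWWWWWWWWWWWWWWWWWWWWtttWWWWWWWWWWWWWWWWWWWWWWWWWWWWWtooooooooooooooo
    8  #################oooooooooooooooooooooooooooooootWWWtooooooooooooooooooooooooooooooooooooooooooooooo
   10  ################################oooooooooooooooooooooooooooooooooooooooooooooooooooooooooooooooooooo
   12  ################################oooooooooooooooooooooooooooooooooooooooooooooooooooooooooooooooooooo
w4 [array([321.5, 175.5,  25.2], dtype=float32)] [(205, np.float64(323.0)), (213, np.float64(323.0)),
[... 749 characters left out ...]
 (213, np.float64(323.0)), (221, np.float64(323.0)), (229, np.float64(323.0)), (237, np.float64(323.0)), (245, np.float64(322.5)), (253, np.float64(322.5)), (261, np.float64(322.5))]
w11 [array([325.5, 176.5,  27.2], dtype=float32)] [(205, np.float64(323.0)), (213, np.float64(323.0)), (221, np.float64(322.5)), (229, np.float64(322.0)), (237, np.float64(322.0)), (245, np.float64(322.0)), (253, np.float64(321.5)), (261, np.float64(321.5))]
w12 [array([325.5, 173.5,  23.8], dtype=float32)] [(205, np.float64(325.0)), (213, np.float64(324.5)), (221, np.float64(324.0)), (229, np.float64(323.5)), (237, np.float64(323.0)), (245, np.float64(322.5)), (253, np.float64(321.0)), (261, np.float64(321.5))]
```

The neck direction now lags the tool by 0.06 rad, so the lever is against its end stop (about 1.40). The pointer is within about 0.3 mm of the line. I'll check the bolt, then hand in.

Run:
```python
from h import *
import pickle
def knob(c):
    I,z,K,M=c;P=cloud(z,K,M);m=(P[...,2]>97)&(P[...,2]<112)&(abs(P[...,0]-618)<40)&(abs(P[...,1]+138)<20);return P[m].mean(0).round(1),m.sum()
a=knob(pickle.load(open("top.pkl","rb")));b=knob(cam("top"));print(a,b)
if b[1]>5 and b[0][0]-a[0][0]>26.5: o=get_obs();print(o["grasp_force"],o["ft_force"]);print(close_job())
```

```text
(array([ 603.3, -137.8,  105.3]), np.int64(52)) (array([ 632.5, -139.7,  104.8]), np.int64(49))
30.28257429599762 [-11.38324553  -8.60243832  14.62948547]
the job is handed in; nothing more can be done
None
```

I handed the job in at about 14.4 s: the bolt is against its end stop, the pointer is within about 0.5 mm of the pencil line, and the lever is shut at about 1.40 rad, still held at 30 N; `close_job()` returned no verdict.

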